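Drop a spent sample plate into the solvent-waste box

TASK

Throw away the spent sample plate with the blue mat: with your fingertips slide it along the steel ledge until it lies in front of the orange flap, then push it in under the flap until it drops into the waste box, and take your fingers out so that the flap swings shut behind it. Slide it steadily and do not pick it up or flick it. Leave the amber jar on the ledge and the things on the bench where they are.

Things in the scene. Friction and masses are not known exactly. Their poses are not given: they have to be found in the camera images.
- station: White and clear benchtop waste box, fixed, 370 wide (y), 270 deep (x), 170 high, with a steel loading ledge before it. Origin: at bench height under the middle of the front panel's outer face; x points into the box, away from the worker, y to the left along the front, z up. Flat clear roof at z = 170; on it an extraction spigot of radius 38, 35 high, at x = 215, y = 100.
- ledge (a point): Middle of the steel ledge's free front edge, on its top (station x = -140, y = 0, z = 100). The ledge is flat, polished (slippery), without rims, 370 wide (y from -185 to 185), open underneath, and runs 140 back to the front panel at x = 0; in the opening alone a plate can go on.
- mouth (a point): Middle of the opening's lower edge, on the ledge's top, in the outer face of the front panel (station x = 0, y = 0, z = 100). The opening is 154 wide (y from -77 to 77) and 60 high, in a panel 4 thick, closed by the flap; the lintel above is 10 high, up to the roof.
- sill (a point): Inner edge of the ledge, inside the opening (station x = 46, y = 0, z = 100); beyond it a 55 degree chute falls into the bin. A plate pushed straight in tips over this edge and drops by itself once its middle has passed it: its rear side is then about 3 inside the front panel, so the fingertips must follow it a little way into the opening (leaning forward helps).
- flap (a joint): Orange gravity flap just behind the opening, 166 wide, 56 high, 4 thick, 60 g, hinged along its top (station x = 7, z = 160). 0 = hanging shut; grows in rad as its lower edge swings into the box, up to 1.45. It opens inward only, at a light push (under 1 N), and falls shut in about a second when nothing holds it.
- flap_edge (a point): Middle of the flap's lower edge (3 mm above the ledge when shut).
- spent_plate: Spent sample plate: rigid white well plate, 86 (its x) by 128 (its y) by 18 high, blue mat with 24 black spots, about 0.18 kg. It lies flat on the ledge, its x within 10 degrees of the station's x, left or right of the opening, its middle 100 to 124 from the opening's middle and 62 to 78 before the front panel. Origin: centre of its underside.
- jar: Small amber capped jar, radius 20, 46 high, 0.12 kg, standing on the ledge on the other side of the opening from the plate, 100 to 124 from the middle of the opening. Origin: centre of its underside.
- fresh_plate: A fresh plate of the same size (86 by 128 by 18) with a green mat and white spots, lying on the bench. Origin: centre of its underside.
- beaker: Empty glass beaker, radius 35, 90 high, on the bench. Origin: centre of its underside.
- bottle: Amber bottle with a blue cap, radius 32, 150 high, on the bench. Origin: centre of its underside.
Things that resemble listed ones, but are neither listed nor needed, are in the scene too. Leave any red or yellow look-alike of the spent_plate alone.

How it is judged (in metres and radians):
On the way:
1. the plate, lying flat on the ledge, has been slid into the opening and holds the flap open (x of spent_plate in the frame of station above -0.03 m and z of spent_plate in the frame of station above 0.09 m and angle between spent_plate's own z axis and vertical below 0.15 rad and value of joint flap above 0.2 rad), for 0.1 s.
At the end, for the whole second after the job is handed in: The spent plate lies at rest inside the waste box, below the level of the ledge (its origin more than 15 mm lower), and the flap hangs shut (within 0.06 rad) (x of spent_plate in the frame of station between 0.05 and 0.27 m and y of spent_plate in the frame of station between -0.185 and 0.185 m and z of spent_plate in the frame of station below 0.085 m and linear speed of spent_plate below 0.02 m/s and value of joint flap below 0.06 rad); the robot touches nothing.
It fails at once if the spent plate is lifted (more than 25 mm above the ledge) (z of spent_plate in the frame of station above 0.125 m).
It fails at once if the spent plate is flicked (faster than 0.5 m/s while on the ledge) (x of spent_plate in the frame of station below 0 m and linear speed of spent_plate above 0.5 m/s).
It fails at once if the jar on the ledge is shoved (more than 20 mm) or tipped (distance of jar from where it was at the start of the episode above 0.02 m or angle between jar's own z axis and vertical above 0.3 rad).
It fails at once if something on the bench is moved more than 20 mm (distance of any of fresh_plate, beaker, bottle from where it was at the start of the episode above 0.02 m).
It also fails if it takes over 51 s, if anything falls off the work surface, if the arm or the gripper's body presses on something with over 40 N, if the wrist force passes 120 N, or if a joint passes its speed limit or range.

ROBOT

A 6-joint arm with a two-finger parallel gripper is mounted at the origin on the work surface. World frame = base frame: x ahead of the robot, y to its left, z up, the work surface at z = 0. Lengths are in m, angles in degrees, forces in N, time in s.
With the tool pointing down it reaches from about 0.25 to 0.775 m from the base axis. Payload 4 kg.
Tool frame: the origin (TCP) lies midway between the tips of the shut fingers; the grasp point (between the pads) lies 19 mm behind it; z points along the fingers, x is the direction in which the jaws open and shut, and the axes are right-handed (so a half turn about z gives the same grasp; the last joint's range is limited). The gripper opens to 85 mm and grips with 20 to 120 N. Pads are 22 mm wide; open, the fingers measure 114 mm over their backs; the gripper's body (76 mm by 85 mm) begins 54 mm behind the grasp point. The pads swing forward as they close: fully open they stand 13 mm farther back than shut.
Start: joints at [66.056, 4.996, 78.535, -0, 96.463, -5.907], TCP at [0.17, 0.523, 0.231] pointing down, gripper open.
Joint ranges: [-177.83, 177.83], [-43.37, 116.18], [15.69, 146.23], [-61.86, 241.86], [9.47, 152.12], [-147.06, 147.06]. Speed limits (degrees/s): [159.86, 159.86, 180, 180, 180, 180].

INTERFACE

Orientations are given as [roll, pitch, yaw] about the fixed x, y, z axes, in that order (R = Rz(yaw) Ry(pitch) Rx(roll)).
In Python, from workcell import env, imaging gives the robot as it stands.
- The arm moves only by the tool apply_moves, never from a script. Its arguments are lists of equal length, an entry for each row: "fingers": the finger opening in cm, from 0 to 8.54; "dp": the shift along the tool's x, y, z in cm, a list of three; "yaw": the turn about the tool's z in rad. A call has 1 to 10 rows; each row shifts and turns the commanded pose from where the row before left it, along the tool's axes as they then stand; what a row does not reach is not made up. A row lasts 1/12 s, in which the tool goes at most 41.7 mm and 7.16 degrees, less where a joint would pass 70% of its speed; a pose out of reach is approached as far as the arm can. A call with a gripper value outside its range is refused whole. The fingers move at their own pace and stop on an object; "squeeze" is the grip in N (left out, the last holds). Time passes only in rows, so rows that do not move let the fingers close. It gives the time, the measured TCP pose, the force and the opening at its end, in the units of the state.
- env.observe(): the state, without advancing time (a new reading comes with each control period).
- imaging.camera(name): name is "scene" or "top"; returns a dict with "image" (400x640x3 uint8, red, green, blue), "fov_y" (degrees; the focal length in pixels is half the picture's height over the tangent of half this angle, whatever the lens; pixels are square), "cx", "cy" (the principal point, pixels), "pose" (4x4, takes a point from camera to world coordinates). Camera axes: x right, y up, looking along -z (the intrinsics and any distortion apply to the point x, -y, -z); pixel columns grow to the right and rows downward; lengths in m; the calibration is good to about 2 mm. A picture is of the moment at which its call begins. There is no depth.
- env.job_done(): hands the job in, once; it reports no verdict.
The state is a dict: "time_s": time; "qpos": joint angles; "joint_vel": joint speeds; "tau": joint torques, N m; "eef_pos": TCP position; "ee_rot": TCP orientation; "contact_force": force on the tool from outside, world axes, zero at the start; "moment": the same for the moment, N m; "opening": finger opening in m.
Only numpy, scipy, OpenCV 4.12 (cv2) and the standard library are available. Lean on these libraries where they do the work, as an engineer would, in place of code of your own. Each camera call takes 0.05 s, during which the arm holds its last target.

## Working session

There is one attempt and no reset: what is moved stays moved. The work goes in short steps, Python scripts to look and compute and a tool call to move; the robot and the scene stay as the last step left them, time stands still between calls to the robot, and variables do not carry over. Pictures are saved under pics/ and viewed, and the job is handed in when it is done.

Besides the shell and the picture viewer there is one more tool, called as name(argument=value, ...) on one line, values as JSON. apply_moves: Moves the arm, as the interface text tells. Its arguments: {"type":"object","properties":{"fingers":{"type":"array"},"dp":{"type":"array"},"yaw":{"type":"array"},"squeeze":{"type":"number"}},"required":["fingers","dp","yaw"]}

```bash
mkdir -p pics; ls; python3 - <<'E'
from workcell import env, imaging
import cv2,numpy as np
print(env.observe())
for n in ("scene","top"):
    c=imaging.camera(n); print(n,{k:v for k,v in c.items() if k!='image'})
    cv2.imwrite(f'pics/{n}0.png',c['image'][:,:,::-1])
E
```

```text
pics
{'time_s': 0.0, 'qpos': array([ 6.60560493e+01,  5.03920969e+00,  7.86236627e+01,  2.72359651e-04,
        9.64611519e+01, -5.90803619e+00]), 'joint_vel': array([-0.07738928,  0.02295181, -0.0432041 , -0.04475139,  0.06422998,
       -0.04875082]), 'tau': array([-3.26341024e-05, -3.51861835e+01, -3.13271749e+01, -1.72295627e-04,
        1.07358594e-02,  5.59743398e-06]), 'eef_pos': array([0.17010191, 0.52252986, 0.23014772]), 'ee_rot': array([-1.79986965e+02,  1.23337644e-01,  7.19641299e+01]), 'contact_force': array([0.55069139, 1.22421947, 0.36590873]), 'moment': array([0.03573665, 0.0352688 , 0.0088522 ]), 'opening': 0.08529985309996305}
scene {'fov_y': 51.3042313838132, 'cx': 325.0939847080017, 'cy': 205.28815221814384, 'pose': array([[ 0.54522742, -0.5712264 ,  0.61353685,  1.19236518],
       [ 0.83825682,  0.37784534, -0.39313917, -0.44439463],
       [-0.00725057,  0.7286517 ,  0.68484606,  0.87913202],
       [ 0.        ,  0.        ,  0.        ,  1.        ]])}
top {'fov_y': 51.49176998012219, 'cx': 315.59494253903455, 'cy': 196.52349342478976, 'pose': array([[-0.02276073,  0.98562369, -0.16741533,  0.32366348],
       [-0.99973904, -0.02211273,  0.00573395,  0.01009434],
       [ 0.00194951,  0.16750215,  0.98586978,  1.17123814],
       [ 0.        ,  0.        ,  0.        ,  1.        ]])}
```

View pics/scene0.png

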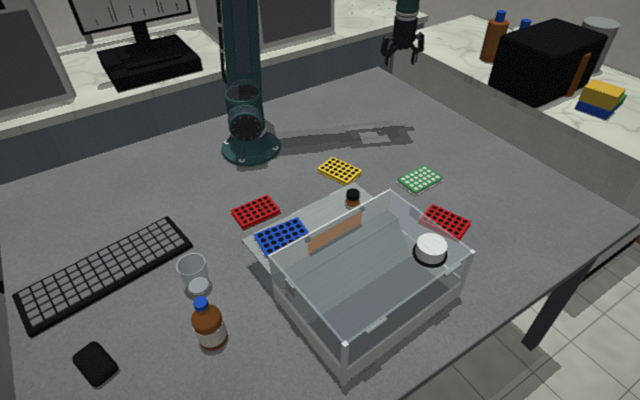

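View pics/top0.png

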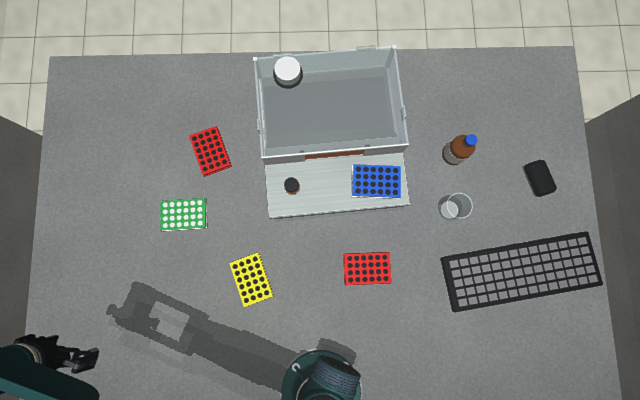

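The spent plate candidates in the top view are blue (376,181) on the ledge, red (368,268), red (211,151), yellow (251,279) and green (184,214). By the description I choose the blue one on the ledge. The jar is at (292,185). Next I'll take a close crop and measurements.

```bash
cat > h.py <<'E'
import numpy as np,cv2
from workcell import env, imaging
def ray(c,u,v):
    f=200/np.tan(np.radians(c['fov_y']/2))
    d=np.array([(u-c['cx'])/f,-(v-c['cy'])/f,-1.]); P=c['pose']
    return P[:3,3],P[:3,:3]@d
def onz(c,u,v,z):
    o,d=ray(c,u,v); return o+d*(z-o[2])/d[2]
def proj(c,p):
    f=200/np.tan(np.radians(c['fov_y']/2)); P=c['pose']
    q=P[:3,:3].T@(np.array(p)-P[:3,3]); return np.array([c['cx']+f*q[0]/-q[2],c['cy']-f*q[1]/-q[2]])
def blue(c,roi):
    hsv=cv2.cvtColor(c['image'],cv2.COLOR_RGB2HSV)
    m=cv2.inRange(hsv,(105,120,60),(130,255,255)); k=np.zeros_like(m); x0,y0,x1,y1=roi; k[y0:y1,x0:x1]=m[y0:y1,x0:x1]
    k=cv2.morphologyEx(k,cv2.MORPH_CLOSE,np.ones((7,7)))
    cs,_=cv2.findContours(k,cv2.RETR_EXTERNAL,cv2.CHAIN_APPROX_NONE)
    return max(cs,key=cv2.contourArea)
def platerect(c,roi,z=0.118):
    ct=blue(c,roi)
    w=np.array([onz(c,u,v,z)[:2] for u,v in ct[:,0]])
    return cv2.minAreaRect((w*1000).astype(np.float32))
E
python3 - <<'E'
from h import *
c=imaging.camera('top'); s=imaging.camera('scene')
print('rect top',platerect(c,(330,150,420,210)),'scene',platerect(s,(245,210,315,260)))
cv2.imwrite('pics/topc.png',cv2.resize(c['image'][40:230,240:430,::-1],None,fx=3.15,fy=3.15,interpolation=cv2.INTER_CUBIC))
cv2.imwrite('pics/scenec.png',cv2.resize(s['image'][170:330,230:430,::-1],None,fx=3.6,fy=3.6,interpolation=cv2.INTER_CUBIC))
E
```

```text
rect top ((541.6913452148438, -154.14305114746094), (123.90714263916016, 82.32919311523438), 86.45863342285156) scene ((543.1709594726562, -156.0732421875), (124.42769622802734, 80.79486846923828), 86.91020965576172)
```

View pics/topc.png

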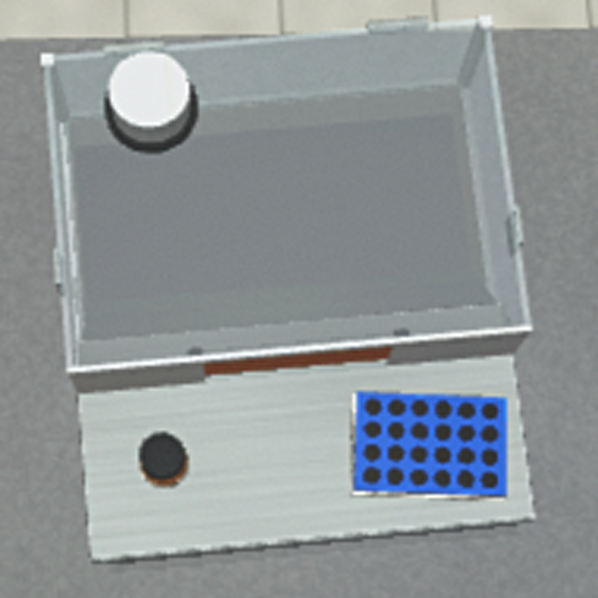

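View pics/scenec.png

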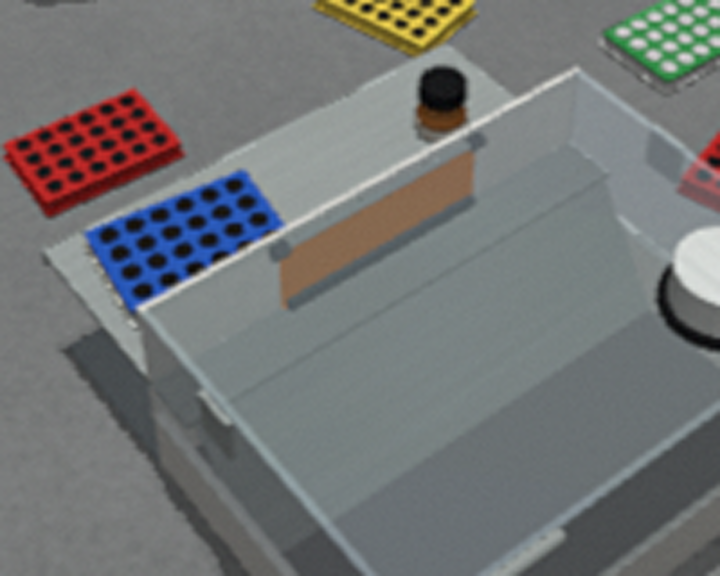

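The crop confirms the blue mat, 24 black spots and white body. Ledge front corners are at full-image (269,218) and (410,205). Roof corners are at (262,159), (408,144), (255,59) and (395,46).

```bash
python3 - <<'E'
from h import *
c=imaging.camera('top')
k=3.147
def P(u,v,z): return onz(c,240+u/k,40+v/k,z)[:2]
fr,fl=P(535,518,.1),P(92,560,.1)   # image right = -y
print('ledge front R/L',fr,fl,np.linalg.norm(fl-fr))
a,b=P(530,328,.17),P(70,373,.17); d,e=P(487,20,.17),P(47,60,.17)
print('roof',a,b,np.linalg.norm(a-b),d,e,np.linalg.norm(d-e),np.linalg.norm(a-d))
for p,q in((fr,fl),(a,b),(d,e)): 
    v=q-p; print('yaw',np.degrees(np.arctan2(-v[0],v[1])))
yaw=np.arctan2(-(fl-fr)[0],(fl-fr)[1])
R=lambda t:np.array([[np.cos(t),-np.sin(t)],[np.sin(t),np.cos(t)]])
o1=(fr+fl)/2+R(yaw)@[.14,0]; o2=(a+b)/2
print(o1,o2)
print('jar',P(163,455,.146))
E
```

```text
ledge front R/L [ 0.47864262 -0.24223809] [0.45186207 0.12550326] 0.36871519587797597
roof [ 0.62125005 -0.23107724] [0.59249259 0.13473833] 0.36694417087945613 [ 0.88657418 -0.21135879] [0.8588274 0.1533634] 0.36577610506514946 0.2660558379361986
yaw 4.165178631326254
yaw 4.494887623324796
yaw 4.3504803079368335
[ 0.60488258 -0.04819892] [ 0.60687132 -0.04816945]
jar [0.52961984 0.06338724]
```

```bash
python3 - <<'E'
from h import *
c=imaging.camera('scene')
cv2.imwrite('pics/grip.png',cv2.resize(c['image'][0:80,360:460,::-1],None,fx=7,fy=7,interpolation=cv2.INTER_CUBIC))
c=imaging.camera('top')
for n,u,v,z in (('bottle cap',471,140,.15),('beaker base',449,213,0.0),('beaker rim',460,206,.09)): print(n,onz(c,u,v,z))
t=np.radians(4.3);o=np.array([.606,-.048]);R=np.array([[np.cos(t),-np.sin(t)],[np.sin(t),np.cos(t)]])
for p in ([-.071,-.19],[-.071,0],[-.20,0]): print(p,o+R@p)
e=np.array([.1701,.5225]); y=np.radians(72)
d=o+R@np.array([-.071,-.19])-e
print('shift tool x,y cm',100*d@[np.cos(y),np.sin(y)],100*d@[np.sin(y),-np.cos(y)])
E
```

```text
bottle cap [ 0.63483964 -0.39675576  0.15      ]
beaker base [ 0.46646492 -0.37537642  0.        ]
beaker rim [ 0.47340301 -0.37618967  0.09      ]
[-0.071, -0.19] [ 0.54944581 -0.24278866]
[-0.071, 0] [ 0.53519986 -0.05332349]
[-0.2, 0] [ 0.40656297 -0.06299575]
shift tool x,y cm -61.060846851820344 59.726651104908534
```

View pics/grip.png

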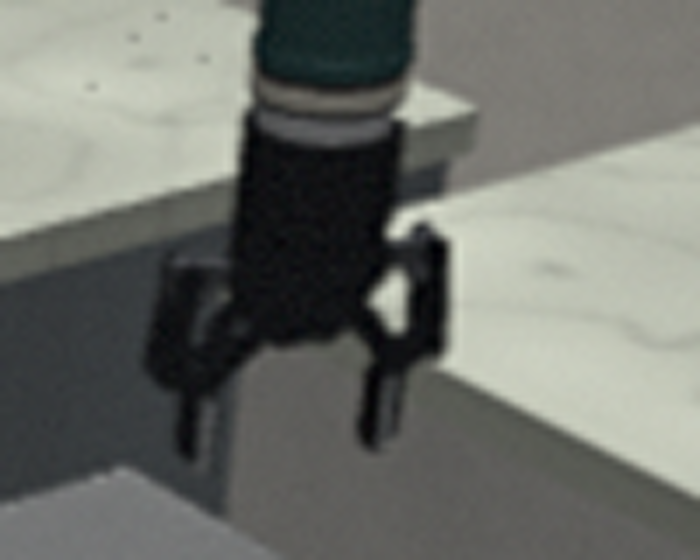

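apply_moves(fingers=[5,5,5,5,5,5,5,5,5,5], dp=[[-2.5,2.5,0],[-2.5,2.5,0],[-2.5,2.5,0],[-2.5,2.5,0],[-2.5,2.5,0],[-2.5,2.5,0],[-2.5,2.5,0],[-2.5,2.5,0],[-2.5,2.5,0],[-2.5,2.5,0]], yaw=[0,0,0,0,0,0,0,0,0,0])

```text
time_s: 1.18
eef_pos: [0.3309, 0.2063, 0.2316]
ee_rot: [180.0, -0.0, 72.0]
contact_force: [0.7, 0.1, 0.3]
opening: 0.0499
```

apply_moves(fingers=[5,5,5,5,5,5,5,5,5,5], dp=[[-2.5,2.5,0],[-2.5,2.5,0],[-2.5,2.5,0],[-2.5,2.5,0],[-2.5,2.5,0],[-2.5,2.5,0],[-2.5,2.5,0],[-2.5,2.5,0],[-2.5,2.5,0],[-2.5,2.5,0]], yaw=[0,0,0,0,0,0,0,0,0,0])

```text
time_s: 2.02
eef_pos: [0.4914, -0.1091, 0.2314]
ee_rot: [180.0, -0.0, 71.9]
contact_force: [0.6, 0.3, -0.1]
opening: 0.0501
```

apply_moves(fingers=[5,5,5,5,5,5,5,5,5,5], dp=[[-2.5,2.5,0],[-2.5,2.2,0],[-2.5,2.5,0],[-3.5,2.5,0],[0,0,0],[0,0,0],[0,0,0],[0,0,0],[0,0,0],[0,0,0]], yaw=[0,0,0,0,0.1,0.1,0.1,0.1,0.1,0.1])

```text
time_s: 2.85
eef_pos: [0.5487, -0.2407, 0.2311]
ee_rot: [-180.0, 0.0, 37.3]
contact_force: [-0.1, 0.1, -0.1]
opening: 0.0498
```

apply_moves(fingers=[5,5,5,5,5,5,5,5], dp=[[0,0,0],[0,0,0],[0,0,0],[0,0,0],[0,0,0],[0,0,0],[0,0,0],[0,0,0]], yaw=[0.1,0.1,0.1,0.1,0.1,0.08,0,0])

```text
time_s: 3.52
eef_pos: [0.5487, -0.2406, 0.2312]
ee_rot: [-180.0, 0.0, 4.5]
contact_force: [0.1, 1.0, -0.8]
opening: 0.05
```

apply_moves(fingers=[5,5,5,5,5,5,5,5], dp=[[0,0.4,2],[0,0,2],[0,0,2],[0,0,2],[0,0,2],[0,0,1.7],[0,0,0.9],[0,0,0]], yaw=[0,0,0,0,0,0,0,0])

```text
time_s: 4.18
eef_pos: [0.5475, -0.2437, 0.1023]
ee_rot: [-179.8, 0.3, 4.4]
contact_force: [-0.6, -0.8, -0.1]
opening: 0.0503
```

```bash
python3 - <<'E'
from h import *
s=env.observe();print(s['eef_pos'],s['contact_force'])
a=imaging.camera('top')['image'][120:240,260:460,::-1];b=imaging.camera('scene')['image'][130:300,200:430,::-1]
cv2.imwrite('pics/d1.png',cv2.vconcat([cv2.resize(a,(500,300),interpolation=3),cv2.resize(b,(500,300))]))
E
```

```text
[ 0.54747319 -0.24371388  0.10227343] [-0.56858695 -0.76673184 -0.14964344]
```

View pics/d1.png

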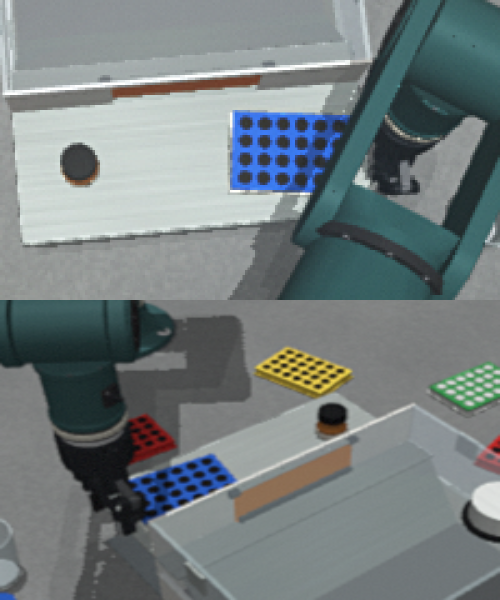

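The fingers stand just outside the plate's right end: crop-top image, gripper ~(395,170), plate edge ~(350,150). Now I'll push it left steadily.

apply_moves(fingers=[5,5,5,5,5,5,5,5,5,5], dp=[[0,-0.3,-0.2],[0,-0.4,0],[0,-0.5,0],[0,-0.6,0],[0,-0.6,0],[0,-0.6,0],[0,-0.6,0],[0,-0.6,0],[0,-0.6,0],[0,-0.6,0]], yaw=[0,0,0,0,0,0,0,0,0,0])

```text
time_s: 5.12
eef_pos: [0.5448, -0.1901, 0.1073]
ee_rot: [-180.0, 0.0, 4.4]
contact_force: [-0.1, -1.8, 0.7]
opening: 0.0498
```

```bash
cat > loc.py <<'E'
from h import *
import sys
t=np.radians(4.3);o=np.array([.606,-.048]);R=np.array([[np.cos(t),-np.sin(t)],[np.sin(t),np.cos(t)]])
s=env.observe();print('tcp st',R.T@(s['eef_pos'][:2]-o)*1000,s['eef_pos'][2],s['ee_rot'],s['contact_force'])
a=imaging.camera('top');b=imaging.camera('scene')
for n,c,roi in(('top',a,(255,130,420,230)),('scene',b,(240,170,380,265))):
    try:
        r=platerect(c,roi); print(n,'plate st',R.T@(np.array(r[0])/1000-o)*1000,r[1:])
    except Exception as e: print(n,e)
A=a['image'][100:240,240:440,::-1];B=b['image'][130:300,200:430,::-1]
cv2.imwrite('pics/%s.png'%sys.argv[1],cv2.hconcat([cv2.resize(A,(400,280),interpolation=3),cv2.resize(B,(400,296),interpolation=3)[:280]]))
E
python3 loc.py p1
```

```text
tcp st [ -71.67010789 -137.0798481 ] 0.10729121588225136 [-1.79997661e+02  2.05307522e-03  4.36481613e+00] [-0.08360038 -1.78110717  0.68733499]
top plate st [-81.01743613 -49.54631975] ((82.5555419921875, 104.31446075439453), 4.438864707946777)
scene plate st [-80.11739516 -58.67833506] ((80.9822998046875, 122.12848663330078), 3.382673978805542)
```

View pics/p1.png

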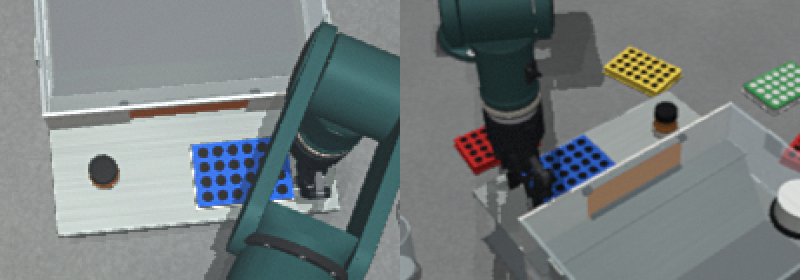

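The plate has squared up with the fingers (yaw 4.4°) and its middle is at about station (-80,-60). I'll continue.

apply_moves(fingers=[5,5,5,5,5,5,5,5,5,5], dp=[[0,-0.6,0],[0,-0.6,0],[0,-0.6,0],[0,-0.6,0],[0,-0.6,0],[0,-0.6,0],[0,-0.6,0],[0,-0.6,0],[0,-0.6,0],[0,-0.4,0]], yaw=[0,0,0,0,0,0,0,0,0,0])

```text
time_s: 6.05
eef_pos: [0.5404, -0.132, 0.1073]
ee_rot: [-180.0, -0.0, 4.4]
contact_force: [-0.6, 0.2, -0.1]
opening: 0.0499
```

```bash
python3 loc.py p2
```

```text
tcp st [-71.68269625 -78.86821794] 0.10732256265364742 [-1.79982029e+02 -4.08025879e-03  4.38019405e+00] [-0.600538    0.16462769 -0.13123356]
top plate st [-80.9044027   14.88498207] ((82.14904022216797, 91.42591094970703), 4.527700424194336)
scene plate st [-79.54568213  -0.34751618] ((80.2579574584961, 120.32990264892578), 3.382704496383667)
```

View pics/p2.png

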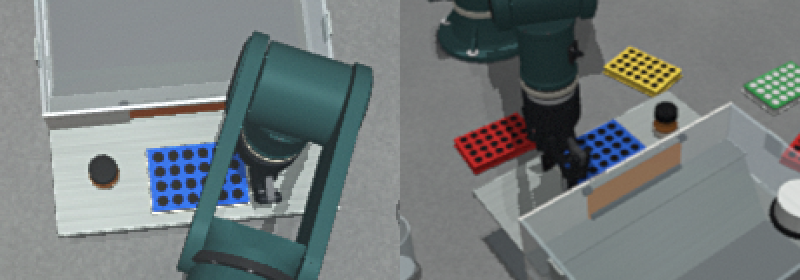

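apply_moves(fingers=[5,5,5,5,5,5,5,5,5,5], dp=[[0,0.6,0],[0,0.8,0],[0,0.6,-1],[0,0,-2],[0,0,-3],[0,0,-3],[-3,0,0],[-3,-3,0],[-3,-3,0],[0,-3.4,0]], yaw=[0,0,0,0,0,0,0,0,0,0])

```text
time_s: 6.98
eef_pos: [0.4424, -0.068, 0.1978]
ee_rot: [180.0, 0.1, 4.1]
contact_force: [2.2, 1.1, 0.1]
opening: 0.0499
```

apply_moves(fingers=[4,4,4,4,4,4,4,4,4,4], dp=[[0,0,0],[0,0,0],[0,0,0],[0,0,0],[0,0,0],[0,0,0],[0,0,0],[0,0,0],[0,0,0],[0,0,0]], yaw=[0.12,0.12,0.12,0.12,0.12,0.12,0.12,0.12,0.12,0.12])

```text
time_s: 7.82
eef_pos: [0.4466, -0.068, 0.1984]
ee_rot: [-179.9, -0.1, -64.8]
contact_force: [0.2, -0.8, 0.8]
opening: 0.0398
```

apply_moves(fingers=[4,4,4,4,4], dp=[[0,0,0],[0,0,0],[0,0,0],[0,0,0],[0,0,0]], yaw=[0.12,0.12,0.13,0,0])

```text
time_s: 8.23
eef_pos: [0.4466, -0.0677, 0.1981]
ee_rot: [-179.9, -0.0, -85.2]
contact_force: [-0.1, -0.9, 0.2]
opening: 0.0402
```

```bash
python3 loc.py p3
```

```text
tcp st [-160.47472502   -7.69346828] 0.19806245211868473 [-1.79944292e+02 -2.30107481e-02 -8.51951361e+01] [-0.10530844 -0.91661006  0.16549275]
top plate st [-81.45467025  50.22198604] ((28.599609375, 81.47455596923828), 88.72087860107422)
scene plate st [-80.01005614  -2.88395135] ((79.75190734863281, 124.8448715209961), 4.4874796867370605)
```

View pics/p3.png

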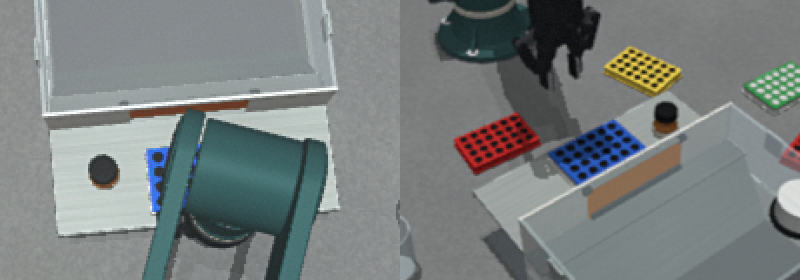

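apply_moves(fingers=[4,4,4,4,4,4,4,4,4], dp=[[-0.4,0,1],[0,0,1.5],[0,0,1.5],[0,0,1.5],[0,0,1.5],[0,0,1.2],[0,0,0.8],[0,0,0.3],[0,0,0]], yaw=[0.008,0,0,0,0,0,0,0,0])

```text
time_s: 9.08
eef_pos: [0.4453, -0.0627, 0.1032]
ee_rot: [179.9, 0.0, -85.7]
contact_force: [0.0, 0.3, 0.4]
opening: 0.0399
```

apply_moves(fingers=[4,4,4,4,4,4,4,4,4,4], dp=[[0,-0.3,0],[0,-0.5,0],[0,-0.6,0],[0,-0.6,0],[0,-0.6,0],[0,-0.6,0],[0,-0.6,0],[0,-0.6,0],[0,-0.6,0],[0,-0.6,0]], yaw=[0,0,0,0,0,0,0,0,0,0])

```text
time_s: 9.92
eef_pos: [0.5024, -0.0588, 0.1042]
ee_rot: [180.0, 0.0, -85.8]
contact_force: [-0.6, -0.3, 1.1]
opening: 0.04
```

```bash
python3 loc.py p4
```

```text
tcp st [-104.12170709   -2.96590852] 0.10422040768933873 [ 1.79988483e+02  6.64330135e-03 -8.57701689e+01] [-0.5618887  -0.28627241  1.06572951]
top plate st [-32.9362253   58.55653669] ((7.835600852966309, 45.345489501953125), 88.72435760498047)
scene plate st [-65.17320514  -2.81418106] ((48.72722244262695, 124.79080200195312), 4.894391059875488)
```

View pics/p4.png

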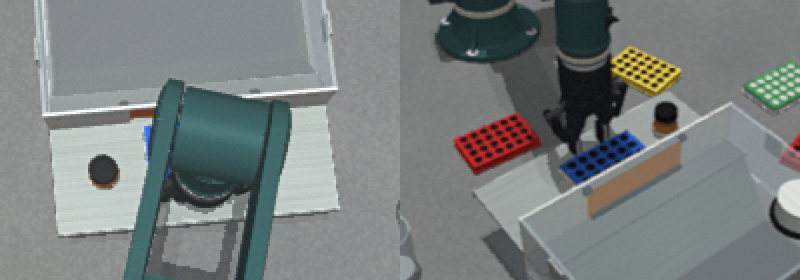

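apply_moves(fingers=[4,4,4,4,4,4,4,4,4], dp=[[0,-0.3,-0.1],[0,-0.5,-0.1],[0,-0.6,-0.1],[0,-0.6,0],[0,-0.6,0],[0,-0.6,0],[0,-0.6,0],[0,-0.6,0],[0,-0.4,0]], yaw=[0,0,0,0,0,0,0,0,0])

```text
time_s: 10.77
eef_pos: [0.5505, -0.0552, 0.1073]
ee_rot: [-180.0, 0.0, -85.8]
contact_force: [-1.6, -0.2, 0.6]
opening: 0.0398
```

```bash
python3 loc.py p5
```

```text
tcp st [-55.88554182  -3.05741461] 0.1072711131277814 [-1.79987816e+02  3.27816117e-03 -8.57653735e+01] [-1.56729772 -0.18454011  0.6399071 ]
top plate st [-14.23031091  34.18846558] ((7.600490093231201, 29.327775955200195), 74.921875)
scene max() iterable argument is empty
```

View pics/p5.png

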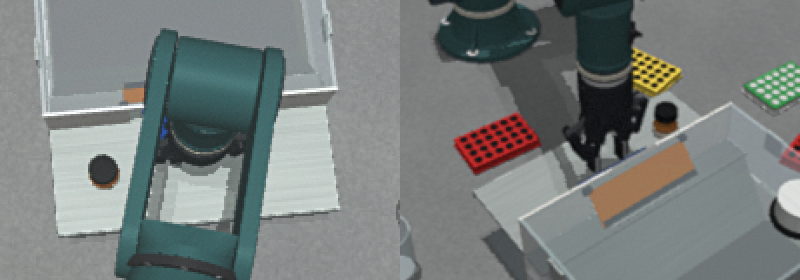

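apply_moves(fingers=[4,4,4,4,4,4,4,4], dp=[[0,-0.2,0],[0,-0.6,0],[0,-1.3,0],[0,-1.9,0],[0,0,0],[0,0.5,0],[0,1,0],[0,1,0]], yaw=[0,0,0,0,0,0,0,0])

```text
time_s: 11.53
eef_pos: [0.5635, -0.0542, 0.107]
ee_rot: [179.9, 0.0, -85.8]
contact_force: [-0.8, -0.2, -0.2]
opening: 0.0399
```

```bash
python3 loc.py p6
```

```text
tcp st [-42.8748213   -2.96313674] 0.10703712228824458 [ 1.79946226e+02  1.15643827e-02 -8.57619060e+01] [-0.81838114 -0.20621009 -0.1839605 ]
top plate st [71.75937029 57.66859426] ((5.296148300170898, 16.5295352935791), 88.8021240234375)
scene plate st [82.14458047 -4.01041551] ((61.45191192626953, 124.27874755859375), 3.4525458812713623)
```

View pics/p6.png

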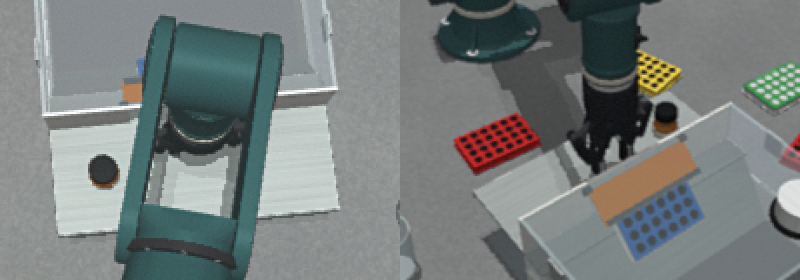

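The plate has gone past the flap and over the sill: scene view, blue at ~(660,215). I'll take the fingers out and wait.

apply_moves(fingers=[4,4,4,4,4,4,4,4,4,4], dp=[[0,1.5,0],[0,2,0],[0,2,0],[0,2,0],[0,2,-1],[0,0.5,-2],[0,0,-3],[0,0,-3],[0,0,-2],[0,0,0]], yaw=[0,0,0,0,0,0,0,0,0,0])

```text
time_s: 12.47
eef_pos: [0.4671, -0.0622, 0.2235]
ee_rot: [-179.4, -0.2, -85.8]
contact_force: [0.8, 0.1, 0.4]
opening: 0.0398
```

apply_moves(fingers=[4,4,4,4,4,4,4,4,4,4], dp=[[0,2,0],[0,2,0],[0,1,0],[0,0,0],[0,0,0],[0,0,0],[0,0,0],[0,0,0],[0,0,0],[0,0,0]], yaw=[0,0,0,0,0,0,0,0,0,0])

```text
time_s: 13.3
eef_pos: [0.4153, -0.0652, 0.2171]
ee_rot: [180.0, 0.0, -85.8]
contact_force: [-0.4, -0.2, 0.3]
opening: 0.0398
```

```bash
python3 loc.py p7; python3 - <<'E'
from h import *
s=imaging.camera('scene')
cv2.imwrite('pics/p7b.png',cv2.resize(s['image'][150:350,220:490,::-1],None,fx=2.9,fy=2.9,interpolation=3))
E
```

```text
tcp st [-191.42164764   -2.89183595] 0.21711630239877144 [ 1.79981439e+02  1.36122580e-02 -8.57621071e+01] [-0.37905885 -0.2132708   0.27691777]
top plate st [75.52773946 25.3915093 ] ((68.83462524414062, 2.7602860927581787), 88.73342895507812)
scene plate st [122.66900279   7.29747834] ((53.675758361816406, 25.621286392211914), 88.32762908935547)
```

View pics/p7.png

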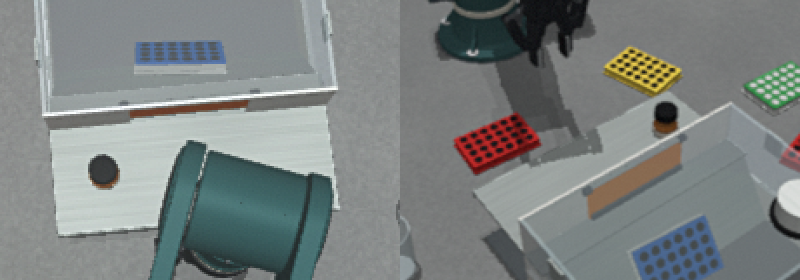

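View pics/p7b.png

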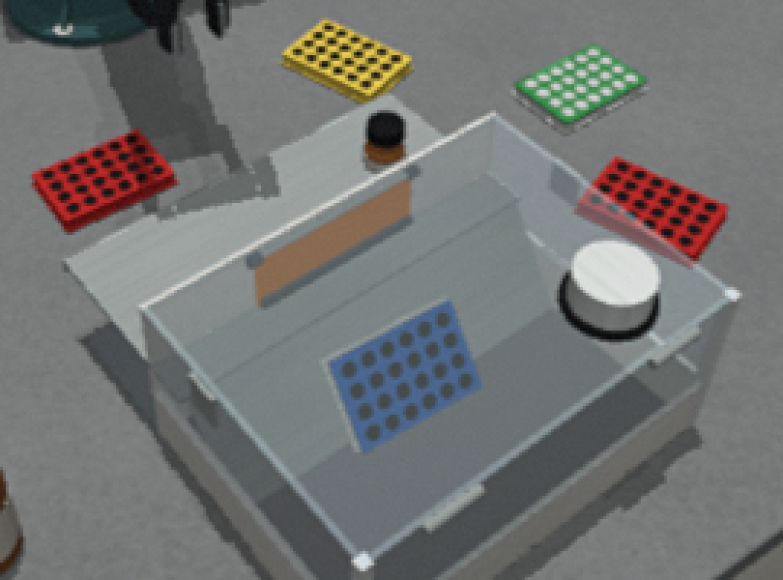

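The plate lies tilted on the chute foot in the box (p7b ~(405,375)) and the flap hangs shut (p7b ~(335,240)). I'll check that it is at rest and how high it is.

apply_moves(fingers=[4,4,4,4,4,4,4,4], dp=[[0,0,0],[0,0,0],[0,0,0],[0,0,0],[0,0,0],[0,0,0],[0,0,0],[0,0,0]], yaw=[0,0,0,0,0,0,0,0])

```text
time_s: 14.12
eef_pos: [0.415, -0.0653, 0.2173]
ee_rot: [-180.0, 0.0, -85.8]
contact_force: [-1.0, 0.3, -0.1]
opening: 0.04
```

```bash
python3 - <<'E'
from h import *
a=imaging.camera('top');s=imaging.camera('scene')
old=cv2.imread('pics/p7b.png'); new=cv2.resize(s['image'][150:350,220:490,::-1],None,fx=2.9,fy=2.9,interpolation=3)
d=cv2.absdiff(old,new).max(2); print('diff in box >40:',(d[180:560,160:740]>40).sum())
def cen(c,x0,y0,x1,y1):
    h=cv2.cvtColor(c['image'],cv2.COLOR_RGB2HSV); m=cv2.inRange(h,(100,70,50),(130,255,255))[y0:y1,x0:x1]
    m=cv2.morphologyEx(m,cv2.MORPH_CLOSE,np.ones((7,7)))
    k=max(cv2.findContours(m,0,1)[0],key=cv2.contourArea); M=cv2.moments(k); return M['m10']/M['m00']+x0,M['m01']/M['m00']+y0
p=cen(a,290,100,380,150);q=cen(s,310,240,400,320);print(p,q)
o1,d1=ray(a,*p);o2,d2=ray(s,*q)
k=np.linalg.lstsq(np.c_[d1,-d2],o2-o1,rcond=None)[0]
A,B=o1+k[0]*d1,o2+k[1]*d2;w=(A+B)/2;t=np.radians(4.3);R=np.array([[np.cos(t),-np.sin(t)],[np.sin(t),np.cos(t)]])
print('mat centre station',R.T@(w[:2]-[.606,-.048]),w[2],'gap',np.linalg.norm(A-B))
print('jar',onz(a,*[240+(163)/3.147,40+455/3.147],.146)[:2])
g=cv2.imread('pics/top0.png')[:,:,::-1]; d=cv2.absdiff(np.ascontiguousarray(g),a['image']).max(2)
for n,(x0,y0,x1,y1) in dict(jar=(280,172,304,198),green=(155,190,212,236),beaker=(435,190,475,222),bottle=(440,130,482,168)).items(): print(n,(d[y0:y1,x0:x1]>50).sum())
E
```

```text
diff in box >40: 0
(329.8723484848485, 125.93484848484849) (359.3715219105554, 279.1960121662724)
mat centre station [ 0.11006536 -0.00172676] 0.04830606988991987 gap 0.00011626283302364492
jar [0.52961984 0.06338724]
jar 0
green 0
beaker 0
bottle 0
```

At rest, mat centre at station x=0.11, z=0.048. Everything else is unmoved and the arm is clear, so I'm handing in.

```bash
python3 -c "
from workcell import env
print(env.job_done())"
```

```text
the job is handed in; nothing more can be done
None
```

The spent blue-mat plate is in the waste box and the flap hangs shut behind it; I handed the job in at about 14 s of the 51 s allowed. No verdict was reported.

**What I did:** I slid the plate along the ledge with two fingertips on its right end until it lay in front of the flap and had squared up with it. I then went round to its front side and pushed it in under the flap. The moves cannot lean the tool, so the fingers could not follow the plate into the opening. I sped up the last 4 cm to about 0.23 m/s, and the plate coasted the final few millimetres over the sill. Then I took the fingers out.

**Last checks:**
- **Plate:** two views agree to 0.1 mm on the mat centre, at station x 0.110, y -0.002, z 0.048 m. It rests tilted at the foot of the chute, and two pictures about 0.8 s apart show no movement.
- **Flap:** it looks shut in both views; I did not measure its angle.
- **Other things:** the jar, fresh plate, beaker and bottle show no change from the first picture.
- **Arm:** it stands clear, with forces at noise level.
- **Disagreements:** while the arm hid part of the plate, the automatic top-view fits were wrong. For those steps I relied on the scene view and the finger position.

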